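Clamp a connecting rod in the rod vise

ROBOT

A 6-joint arm with a two-finger parallel gripper is mounted at the origin on the work surface. World frame = base frame: x ahead of the robot, y to its left, z up, the work surface at z = 0. Lengths are in mm, angles in rad, forces in N, time in s.
With the tool pointing down it reaches from about 300 to 775 mm from the base axis. Payload 14.6 kg.
Tool frame: the origin (TCP) lies midway between the tips of the shut fingers; the grasp point (between the pads) lies grasp_offset behind it (grasp_offset is the distance from the TCP to the grasp point, in mm); z points along the fingers, y is the line along which they close (so a half turn about z gives the same grasp; the last joint's range is limited). The gripper opens to 94 mm and grips with 3 to 60 N. Pads are 16 mm wide; open, the fingers measure 119 mm over their backs; the gripper's body (75 mm by 177 mm) begins 78 mm behind the grasp point.
Start: joints at [1.111, 0.3, 1.521, -0, 1.321, -0.067], TCP at [210.524, 508.103, 205.446] pointing down, gripper open.
Joint ranges: [-3.03, 3.03], [-0.79, 2.21], [0.23, 2.52], [-1.04, 4.18], [0, 3.07], [-2.55, 2.55]. Speed limits (rad/s): [2.22, 2.22, 2.57, 3.14, 3.14, 3.14].

INTERFACE

Orientations are given as [roll, pitch, yaw] about the fixed x, y, z axes, in that order (R = Rz(yaw) Ry(pitch) Rx(roll)).
In Python, from cell import * gives the robot as it stands. The module is installed in compiled form; this text tells all that it offers.
- The arm moves only by the shell command python3 -m jog 'ROWS' [FORCE]. ROWS is JSON, a list of rows, each a list of 3 entries, a list of its own where there are three numbers: the finger opening in mm, from 0 to 94, then the shift along the tool's x, y, z in units of 50 mm (1.0 is 50 mm), then the turn about the tool's z in units of 180 degrees (1.0 is 180 degrees). In form: [[fingers, [dx, dy, dz], twist], ...]. A call has 1 to 20 rows; each row shifts and turns the commanded pose from where the row before left it, along the tool's axes as they then stand; what a row does not reach is not made up. A row lasts 1/10 s, in which the tool goes at most 50 mm and 8.59 degrees, less where a joint would pass 70% of its speed; a pose out of reach is approached as far as the arm can. A call with a number of a shift or a turn outside -1 to 1 is refused whole. A call with a gripper value outside its range is refused whole. The fingers move at their own pace and stop on an object; FORCE is the grip in N (left out, the last holds). Time passes only in rows, so rows that do not move let the fingers close. It gives the time, the measured TCP pose, the force, the opening and the grip force at its end, in the units of the state.
- read_state(): the state, without advancing time (a new reading comes with each control period).
- camera(name): name is "side" or "top"; returns the picture (480x640x3 uint8, red, green, blue); there is no depth.
- calibration(name): a dict with "mtx" (3x3 intrinsics, pixels), "cam_to_world" (4x4, takes a point from camera to world coordinates). Camera axes: x right, y down, z forward; pixel columns grow to the right and rows downward; lengths in mm; the calibration is good to about 2 mm. A picture is of the moment at which its call begins. calibration takes no time and is no camera call.
- sign_off(): hands the job in; it is judged then, once.
Trained networks look in the newest picture that a camera, given by its name, has taken for a name from the list of things; names that differ only in an ending like _2 or _b are one class to them, and where a whole thing is asked for, a point or a joint stands for the part that bears it (a point fixed in the world has none). Each returns a list of dicts, best first, with "conf" (0 to 1); they miss things now and then, are a little off and sometimes report something else, mostly with a low value. They report only what shows in the picture. A call takes as long as a camera call. They do not tell look-alikes from the thing itself.
- regions_of(camera, query): "pixels" (480x640 bool, what is visible of it) and "rect" ([centre column, centre row, width, height] in pixels, round what is visible of it).
The state is a dict: "clock": time; "joints": joint angles; "qd": joint speeds; "effort": joint torques, N m; "eef_pos": TCP position; "eef_rot": TCP orientation; "wrist_force": force on the tool from outside, world axes, zero at the start; "moment": the same for the moment, N m; "finger_gap": finger opening in mm; "finger_force": force on a finger pad.
Only numpy, scipy, OpenCV 4.12 (cv2) and the standard library are available. Lean on these libraries where they do the work, as an engineer would, in place of code of your own. Each camera call takes 0.05 s, during which the arm holds its last target. There are 200 camera calls.

TASK

Pick up the connecting rod, lay it flat along the vise bed and slide its small end gently under the raised brass foot until it rests home in the V stop, pointing straight along the bed. Then turn the T-handle clockwise (seen from above) until you feel the resistance rise firmly above the free-running drag, so that the rod is clamped tight but not overtightened, and let go. Do not ram the rod into the V and leave the other things on the bench alone.

Things in the scene. Friction and masses are not known exactly. Their poses are not given: they have to be found in the camera images.
- rod_grip (a point): Steel connecting rod, lying flat, about 0.5 kg; this is its balance and grip point: mid width and thickness of the straight beam, 12 mm above the rod's underside. x runs along the beam to the small end, z up. Beam 18 mm wide, 16 mm thick (its underside 4 mm above the rod's), straight from 20 mm behind to 77 mm ahead of this point.
- small_end (a point): Centre of the rod's small end at its underside: a bushed eye, 36 mm diameter, 24 mm thick, 95 mm ahead (rod x) of the grip point. Axes as the rod.
- rod: The whole rod; origin on its underside below the grip point, x towards the small end, z up; 202 mm long, 24 mm thick. The big end (open ring, 68 mm diameter, 84 mm across its bosses) is centred 55 mm behind.
- seat (a point): Point on the vise bed where the small end's centre lies when home in the V; below the screw axis, 20 mm above the bench. x points along the bed the way the rod is slid in, z up.
- vise: Red vise bolted to the bench; origin on the bench below the seat, axes as the seat. Its flat bed (20 mm high, 90 mm wide) reaches from x = -200 mm (open end) to 75 mm. A C-frame, 38 mm wide, comes over from behind: its overhead arm covers x = -24 to 75 mm, 75 to 105 mm above the bench.
- vee: Dark steel V stop on the bed, 20 mm high; origin at the seat, axes as the seat. Its faces open towards -x at 90 degrees, 56 mm wide at the mouth, and centre the small end at the seat.
- foot: Brass pressure foot, 30 mm diameter, 9 mm thick, on the screw axis under the overhead arm; origin at the centre of its underside, z up. It starts 28 to 32 mm above the bed and goes straight down as the T-handle is turned clockwise. It presses through a stiff spring pack: once it meets the rod, the handle's torque rises steadily.
- tbar (a point): Centre of the T-handle's crossbar, on the screw axis, 150 mm above the bench; it keeps this height as it turns. The bar lies along x (either way round is the same), 14 mm square, 74 mm long, with 19 mm black balls at its ends; under it a 10 mm stem runs 30 mm down to a 24 mm collar, so fingertips have room.
- handle: The whole T-handle; origin at the stem's foot. Clockwise from above tightens. The stem is springy (2.5 Nm/rad): it winds up some 0.2 rad before the screw turns and springs back when let go; the screw stays put. About 0.36 Nm turns it free, then steadily more once the foot presses the rod. 0.2 Nm over free is properly tight, 0.4 over too tight. 1.5 to 3 rad in all.
- spray_can: Bystander: spray can with green label, 64 mm diameter, 190 mm tall, origin at the centre of its foot.
- piston: Bystander: aluminium piston, 80 mm diameter, 50 mm tall, origin at the centre of its underside.
- spanner: Bystander: steel spanner 190 mm long lying flat.
Mind the look-alikes: they are no part of the job. There is more than one size of the rod; the one meant has the size given above.

How it is judged:
By the outcome, as a careful person would: the job done as asked, in the order asked, and still so for the second after the job is handed in, with the robot touching nothing.
It also fails if it takes over 72 s, if anything falls off the work surface, if the arm or the gripper's body presses on something with over 40 N, if the wrist force passes 120 N, or if a joint passes its speed limit or range.

## Working session

There is one attempt and no reset: what is moved stays moved. The work goes in short steps, Python scripts to look and compute and a shell command to move; the robot and the scene stay as the last step left them, time stands still between calls to the robot, and variables do not carry over. Pictures are saved under pics/ and viewed, at most 10 in all, crops included, and the job is handed in when it is done.

```bash
mkdir -p pics; cat > h.py <<'E'
from cell import *
import numpy as np, cv2
def px2w(cam,u,v,z):
    c=calibration(cam);K=np.array(c["mtx"]);T=np.array(c["cam_to_world"])
    d=T[:3,:3]@np.linalg.solve(K,[u,v,1.]);o=T[:3,3]
    return o+d*(z-o[2])/d[2]
def w2px(cam,p):
    c=calibration(cam);K=np.array(c["mtx"]);T=np.linalg.inv(np.array(c["cam_to_world"]))
    q=K@(T[:3,:3]@np.array(p,float)+T[:3,3]);return q[:2]/q[2]
E
python3 - <<'E'
from h import *
np.set_printoptions(precision=1,suppress=True)
for n in("top","side"):
    im=camera(n);cv2.imwrite(f"pics/{n}0.png",im[:,:,::-1]);print(np.array(calibration(n)["cam_to_world"]))
for q in("rod","vise","vee","handle","foot"):
    for n in("top","side"):
        for r in regions_of(n,q)[:3]:print(q,n,r["conf"],r["rect"])
print(read_state())
E
```

```text
[[  -0.    -1.     0.1  295.2]
 [  -1.     0.    -0.   -38. ]
 [   0.    -0.1   -1.  1431.8]
 [   0.     0.     0.     1. ]]
[[   0.8   -0.5    0.4 -147.6]
 [  -0.6   -0.6    0.5 -786.9]
 [  -0.    -0.7   -0.7 1205. ]
 [   0.     0.     0.     1. ]]
rod top 0.87 [513.8, 193.3, 95.6, 87.7]
rod top 0.87 [437.3, 350.8, 93.4, 100.1]
rod top 0.54 [267.1, 183.9, 10.6, 14.0]
rod side 0.97 [501.1, 369.6, 119.5, 53.3]
rod side 0.84 [393.9, 331.7, 56.8, 62.8]
rod side 0.76 [301.2, 410.2, 124.7, 53.1]
vise top 0.66 [250.1, 209.9, 66.3, 112.6]
vise side 0.64 [298.6, 214.8, 96.4, 74.8]
vee top 0.59 [265.4, 184.6, 4.5, 11.4]
vee side 0.39 [324.3, 218.4, 7.0, 18.2]
handle top 0.79 [249.1, 179.8, 39.1, 18.7]
handle side 0.51 [316.6, 189.3, 24.2, 15.0]
{'clock': 0.6, 'joints': array([ 1.1,  0.3,  1.5, -0. ,  1.3, -0.1]), 'qd': array([-0., -0.,  0., -0.,  0., -0.]), 'effort': array([ -0. , -53.1, -35.3,   0.1,   0. ,  -0. ]), 'eef_pos': array([210.6, 508.1, 205.4]), 'eef_rot': array([3.1, 0. , 2.7]), 'wrist_force': array([ 0.1,  0.2, -0. ]), 'moment': array([ 0., -0.,  0.]), 'finger_force': 0.0, 'finger_gap': 94.0022768954592}
```

View pics/top0.png

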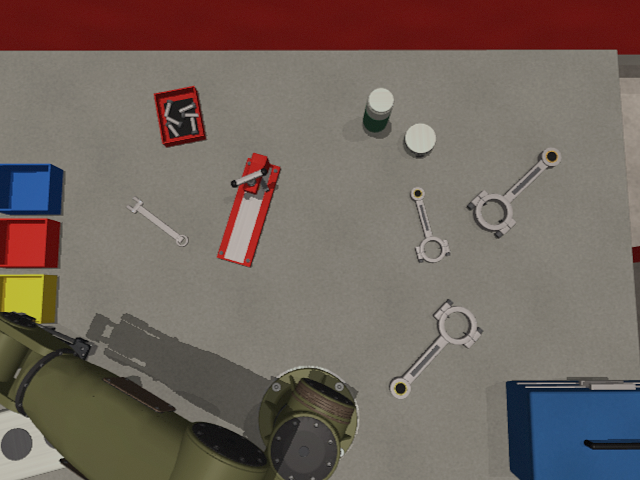

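View pics/side0.png

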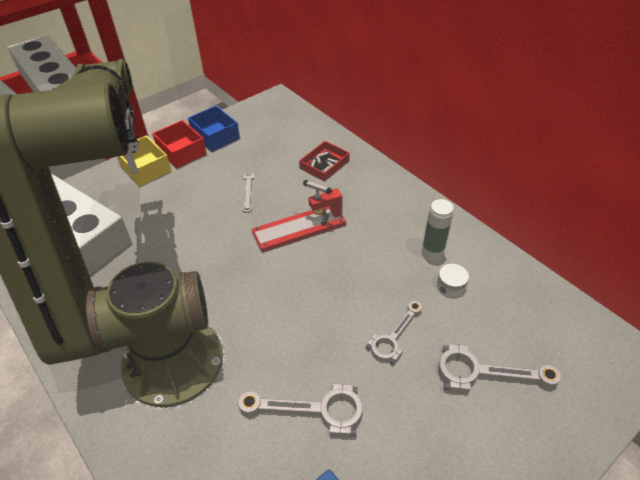

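The top view shows three rods: A at (514,193), B at (437,350) and C, a smaller one, at (430,225). The vise is at (250,210), with its open end towards (235,262). I'll measure the rods' lengths and make a crop.

```bash
python3 - <<'E'
from h import *
np.set_printoptions(precision=1,suppress=True)
im=camera("top")
for nm,s,b in(("A",(552,157),(494,213)),("B",(400,388),(458,325)),("C",(418,194),(433,249))):
    S=px2w("top",*s,24);B=px2w("top",*b,24);print(nm,S,B,np.linalg.norm(S-B))
print("px/mm",np.linalg.norm(px2w("top",300,300,0)-px2w("top",301,300,0)))
c=np.hstack([cv2.resize(im[130:280,380:580],None,fx=3,fy=3,interpolation=2)])
d=cv2.resize(im[140:280,200:300],(321,450),interpolation=2) 
cv2.imwrite("pics/c1.png",np.hstack([cv2.resize(c,(470,450)) if 0 else c[:, :470],d])[:,:,::-1])
E
```

```text
A [ 663.3 -642.5   24. ] [ 514.9 -483.6   24. ] 217.42096354662814
B [  74.6 -230.6   24. ] [ 228.8 -380.5   24. ] 215.03380557305664
C [ 565.5 -287.7   24. ] [ 421.7 -322.7   24. ] 147.98830771320021
px/mm 2.582082311111194
```

View pics/c1.png

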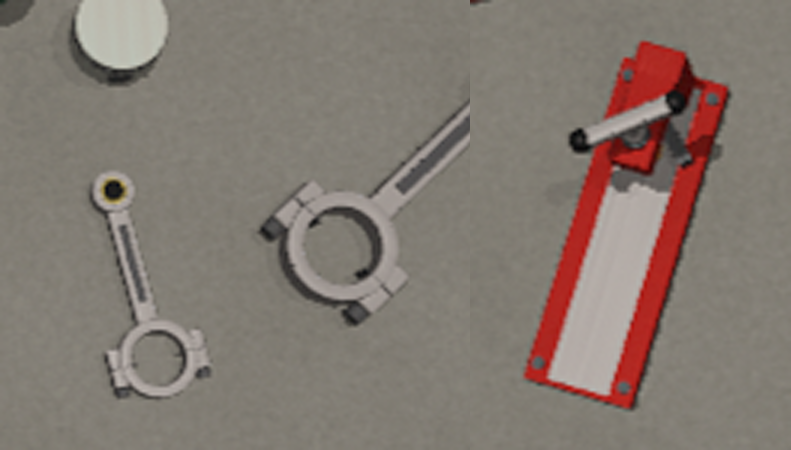

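Eye-to-big-end distances are A 217, B 215 and C 148 mm. The description gives 150 (95+55), so C is the rod meant; the crop shows it with its eye at (417.7,193.3) and big end at (433.7,249). Next I'll measure C, the bed strip and the T-bar more closely.

```bash
python3 - <<'E'
from h import *
import cell
np.set_printoptions(precision=3,suppress=True)
print([n for n in dir(cell) if 'off' in n], getattr(cell,'grasp_offset',None))
im=camera("top").astype(int);R,G,B=im[:,:,0],im[:,:,1],im[:,:,2]
red=(R>110)&(G<70)
L=[];C=[];E=[]
for r in range(205,250):
    cs=np.where(red[r,210:285])[0]+210
    g=np.diff(cs);k=g.argmax()
    L.append(px2w("top",(cs[k]+cs[k+1])/2,r,20)[:2]);C.append(g[k])
    E.append(px2w("top",(cs[0]+cs[-1])/2,r,20)[:2])
for P in(L,E):
    vx,vy,x0,y0=cv2.fitLine(np.array(P,np.float32),cv2.DIST_HUBER,0,.01,.01).ravel()
    s=np.sign(vx);print("line dir",s*vx,s*vy,"yaw",np.arctan2(s*vy,s*vx),"pt",x0,y0)
print(C[::8])
# corners of the red+strip
m=np.zeros(red.shape,np.uint8);m[150:285,205:290]=red[150:285,205:290];
h=cv2.convexHull(np.argwhere(m)[:,::-1].astype(np.int32))
ap=cv2.approxPolyDP(h,2.5,True).reshape(-1,2)
for p in ap:print("corner",p,px2w("top",*p,20)[:2])
for q in("handle","tbar"):
  for r in regions_of("top",q)[:1]:
    ys,xs=np.where(r["pixels"]);print(q,r["conf"],r["rect"],xs.mean(),ys.mean())
# balls
dk=((R+G+B<110)); dk[:150]=0;dk[200:]=0;dk[:,:225]=0;dk[:,285:]=0
n,l,s,c=cv2.connectedComponentsWithStats(dk.astype(np.uint8))
for i in range(1,n):
    if s[i,4]>4:print("dark",c[i],s[i,4],px2w("top",*c[i],150)[:2])
for r in regions_of("top","rod")[:4]:
    m=r["pixels"];print("rod",r["conf"],r["rect"],m.sum())
# small rod by brightness
g=im.sum(2)>0
w=((R>150)&(abs(R-B)<40));w2=np.zeros_like(w);w2[183:268,405:455]=w[183:268,405:455]
ys,xs=np.where(w2);P=np.array([px2w("top",x,y,22)[:2] for x,y in zip(xs,ys)])
vx,vy,x0,y0=cv2.fitLine(P.astype(np.float32),cv2.DIST_L2,0,.01,.01).ravel()
d=np.array([vx,vy])*np.sign(vx);t=P@d;nrm=np.array([-d[1],d[0]])
print("rod yaw",np.arctan2(d[1],d[0]),"len",t.max()-t.min(),"tip",d*t.max()+nrm*np.mean(P@nrm),"tail",d*t.min()+nrm*np.mean(P@nrm))
st=read_state();print(st["joints"],st["eef_rot"],st["clock"])
E
```

```text
['grasp_offset', 'sign_off'] 18.8
line dir 0.95957386 -0.28145686 yaw -0.285312 pt 480.77005 166.28217
line dir 0.9594257 -0.28196156 yaw -0.285838 pt 480.72113 165.16867
[np.int64(22), np.int64(22), np.int64(22), np.int64(22), np.int64(22), np.int64(22)]
corner [266 156] [669.046 109.291]
corner [279 170] [631.299  74.827]
corner [250 264] [384.938 147.541]
corner [247 266] [379.832 155.165]
corner [217 257] [403.204 232.566]
corner [247 160] [658.394 159.119]
corner [253 153] [677.236 143.593]
handle 0.73 [249.1, 179.7, 41.3, 19.6] 248.46929824561403 178.1315789473684
tbar 0.58 [249.3, 180.3, 35.4, 21.7] 249.48101265822785 177.36708860759492
dark [265.485 167.794] 68 [605.813  96.672]
dark [259.75 179.25] 8 [578.013 110.02 ]
dark [233.346 183.577] 26 [567.711 172.552]
dark [257.5 186.5] 6 [560.487 115.158]
rod 0.96 [431.3, 226.2, 38.4, 73.1] 907
rod 0.81 [435.1, 348.9, 93.8, 99.8] 1983
rod 0.72 [513.2, 191.9, 97.1, 86.7] 2028
rod yaw 0.23320091 len 199.0605735002723 tip [ 584.462 -283.17 ] tail [ 390.789 -329.172]
[ 1.111  0.3    1.521 -0.     1.321 -0.067] [-3.142  0.     2.749] 0.85
```

```bash
cat >> h.py <<'E'
def togo(x,y,z,yaw):
    s=read_state();w=s["eef_rot"][2];p=s["eef_pos"]
    d=np.array([x,y,z])-p;c,n=np.cos(w),np.sin(w)
    t=np.array([c*d[0]+n*d[1],n*d[0]-c*d[1],-d[2]])/50
    dy=(yaw-w)
    print("units",t.round(3),"twist cw-about-toolz",round(-dy/np.pi,4),"clk",round(s["clock"],1),"F",s["wrist_force"].round(1),"M",s["moment"].round(2),"gap",round(s["finger_gap"],1),"pos",p.round(1),"yaw",round(w,3),"j",s["joints"].round(2))
E
python3 -c "
from h import *
togo(475.5,-309.3,205,.236)"
python3 -m jog '[[50,[-0.559,-0.653,0],0],[50,[-0.559,-0.653,0],0],[50,[-0.559,-0.653,0],0],[50,[-0.559,-0.653,0],0],[50,[-0.559,-0.653,0],0],[50,[-0.559,-0.653,0],0],[50,[-0.559,-0.653,0],0],[50,[-0.559,-0.653,0],0],[50,[-0.559,-0.653,0],0],[50,[-0.559,-0.653,0],0],[50,[-0.559,-0.653,0],0],[50,[-0.559,-0.653,0],0],[50,[-0.559,-0.653,0],0],[50,[-0.559,-0.653,0],0],[50,[-0.559,-0.653,0],0],[50,[-0.559,-0.653,0],0],[50,[-0.559,-0.653,0],0],[50,[-0.559,-0.653,0],0],[50,[-0.559,-0.653,0],0],[50,[-0.559,-0.653,0],0]]'
python3 -m jog '[[50,[0,0,0],0.047],[50,[0,0,0],0.047],[50,[0,0,0],0.047],[50,[0,0,0],0.047],[50,[0,0,0],0.047],[50,[0,0,0],0.047],[50,[0,0,0],0.047],[50,[0,0,0],0.047],[50,[0,0,0],0.047],[50,[0,0,0],0.047],[50,[0,0,0],0.047],[50,[0,0,0],0.047],[50,[0,0,0],0.047],[50,[0,0,0],0.047],[50,[0,0,0],0.047],[50,[0,0,0],0.047],[50,[0,0,0],0.047]]'
python3 -c "
from h import *
togo(475.5,-309.3,60,.236)"
```

```text
units [-1.1153e+01 -1.3074e+01  9.0000e-03] twist cw-about-toolz 0.7998 clk 0.8 F [-0.1  0.1 -0.1] M [ 0.02 -0.   -0.02] gap 94.4 pos [210.5 508.1 205.4] yaw 2.749 j [ 1.11  0.3   1.52 -0.    1.32 -0.07]
clock: 2.85
eef_pos: [477.2, -311.0, 205.4]
eef_rot: [-3.142, 0.0, 2.749]
wrist_force: [0.4, 0.6, 0.1]
finger_gap: 49.7
finger_force: 0.0
clock: 4.55
eef_pos: [477.0, -309.1, 205.4]
eef_rot: [-3.142, 0.0, 0.233]
wrist_force: [0.8, -0.4, 0.3]
finger_gap: 50.2
finger_force: 0.0
units [-0.03  -0.004  2.909] twist cw-about-toolz -0.0011 clk 4.5 F [ 0.8 -0.4  0.3] M [-0.04  0.17 -0.02] gap 50.2 pos [ 477.  -309.1  205.4] yaw 0.233 j [-0.64  0.34  1.47 -0.    1.33  0.7 ]
```

```bash
python3 -m jog '[[50,[-0.03,0,0.6],0],[50,[0,0,0.6],0],[50,[0,0,0.6],0],[50,[0,0,0.6],0],[50,[0,0,0.6],0],[50,[0,0,0.4],0],[50,[0,0,0],0]]'
python3 - <<'E'
from h import *
togo(475.5,-309.3,3,.236)
im=camera("side");cv2.imwrite("pics/s1.png",cv2.resize(im[270:420,330:480],None,fx=4,fy=4,interpolation=2)[:,:,::-1])
E
```

```text
clock: 5.25
eef_pos: [474.3, -308.6, 32.9]
eef_rot: [-3.138, 0.003, 0.239]
wrist_force: [-0.1, -0.1, 0.4]
finger_gap: 50.1
finger_force: 0.0
units [0.019 0.019 0.598] twist cw-about-toolz 0.0008 clk 5.2 F [-0.1 -0.1  0.4] M [-0.    0.15 -0.03] gap 50.1 pos [ 474.3 -308.6   32.9] yaw 0.239 j [-0.64  0.54  1.62  0.    0.99  0.69]
```

View pics/s1.png

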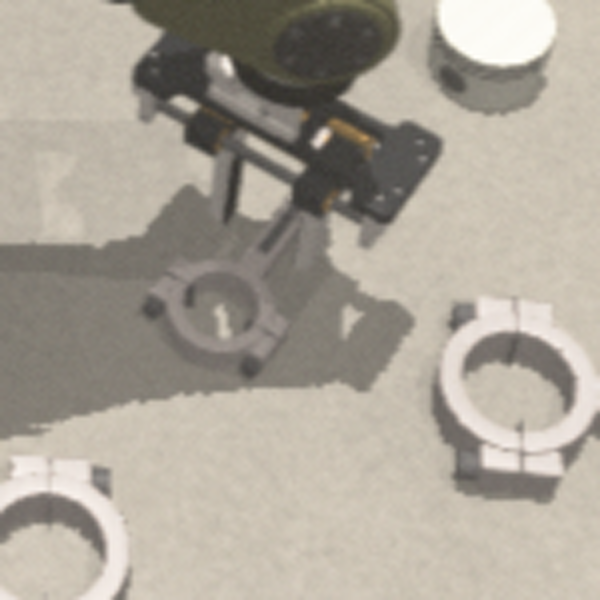

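The side crop shows the fingers at (230,210) and (310,240), straddling the beam of rod C at (275,240), with the long side of the body along the closing line. I'll descend and grip.

```bash
python3 -m jog '[[50,[0.02,0.02,0.3],0],[50,[0,0,0.2],0],[50,[0,0,0.09],0],[50,[0,0,0],0],[14,[0,0,0],0],[10,[0,0,0],0],[10,[0,0,0],0],[10,[0,0,0],0],[10,[0,0,0],0],[10,[0,0,0],0]]' 35
python3 -c "
from h import *
togo(475.5,-309.3,3,.236)"
```

```text
clock: 6.3
eef_pos: [476.8, -310.1, 6.1]
eef_rot: [-3.141, -0.0, 0.239]
wrist_force: [-0.2, 2.3, 3.9]
finger_gap: 17.4
finger_force: 35.0
units [-0.021 -0.022  0.063] twist cw-about-toolz 0.0008 clk 6.3 F [-0.2  2.3  3.9] M [0.46 0.29 0.04] gap 17.4 pos [ 476.8 -310.1    6.1] yaw 0.239 j [-0.64  0.58  1.63  0.    0.93  0.69]
```

```bash
python3 -m jog '[[10,[0,0,-0.1],0],[10,[0,0,-0.4],0],[10,[0,0,-0.5],0],[10,[0,0,-0.5],0],[10,[0,0,0],0],[10,[0,0,0],0]]'
python3 -m jog '[[10,[0.02,-0.3,0],0],[10,[0.03,-0.6,0],0],[10,[0.03,-0.6,0],0],[10,[0.03,-0.6,0],0],[10,[0.03,-0.6,0],0],[10,[0.03,-0.6,0],0],[10,[0.03,-0.6,0],0],[10,[0.03,-0.6,0],0],[10,[0.03,-0.6,0],0],[10,[0.03,-0.6,0],0],[10,[0.03,-0.6,0],0],[10,[0.03,-0.6,0],0],[10,[0.03,-0.6,0],0],[10,[0.03,-0.6,0],0],[10,[0.03,-0.6,0],0],[10,[0.03,-0.6,0],0],[10,[0.03,-0.6,0],0],[10,[0.02,-0.4,0],0]]'
python3 -m jog '[[10,[0,0,0],0.042],[10,[0,0,0],0.042],[10,[0,0,0],0.042],[10,[0,0,0],0.041],[10,[0,0,0],0],[10,[0,0,0],0],[10,[0,0,0],0]]'
python3 - <<'E'
from h import *
togo(377.2,196.5,30,-.285)
im=camera("top");cv2.imwrite("pics/t2.png",cv2.resize(im[130:330,180:330],None,fx=3,fy=3,interpolation=2)[:,:,::-1])
im=camera("side");cv2.imwrite("pics/s2.png",cv2.resize(im[150:300,180:380],None,fx=4,fy=4,interpolation=2)[:,:,::-1])
E
```

```text
clock: 6.9
eef_pos: [476.5, -310.1, 80.2]
eef_rot: [-3.141, 0.0, 0.239]
wrist_force: [0.2, 0.1, -5.4]
finger_gap: 17.6
finger_force: 35.0
clock: 8.7
eef_pos: [379.0, 197.6, 79.4]
eef_rot: [3.141, 0.002, 0.24]
wrist_force: [-0.1, 0.2, -5.2]
finger_gap: 17.3
finger_force: 35.0
clock: 9.4
eef_pos: [380.0, 196.2, 80.4]
eef_rot: [3.141, 0.001, -0.283]
wrist_force: [-0.3, -0.8, -4.7]
finger_gap: 17.5
finger_force: 35.0
units [-0.056  0.01   1.009] twist cw-about-toolz 0.0006 clk 9.4 F [-0.3 -0.8 -4.7] M [-0.01  0.12  0.04] gap 17.5 pos [380.  196.2  80.4] yaw -0.283 j [ 0.39  0.19  1.98 -0.    0.97  2.24]
```

View pics/s2.png

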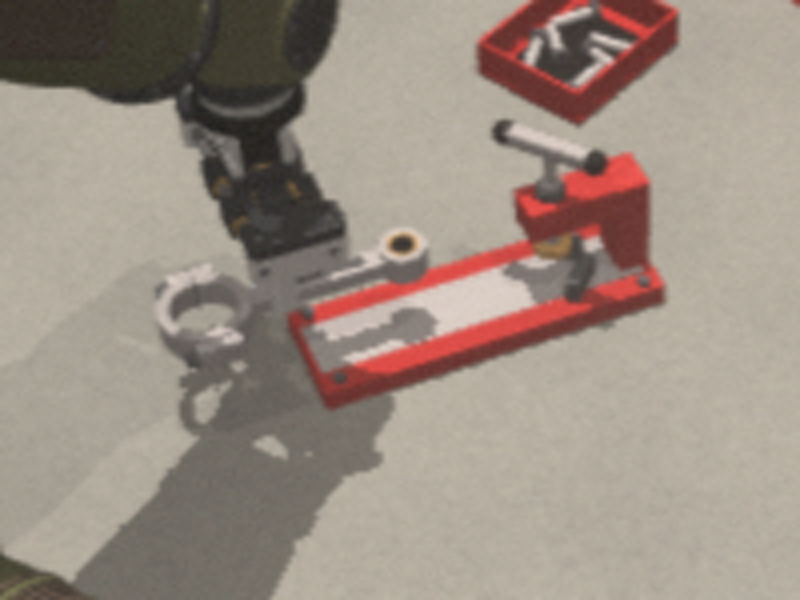

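The side crop shows the rod held level over the bed's open end, with its eye at (403,245) pointing at the foot at (553,245). I'll lower it almost to the bed and slide it in.

```bash
python3 -m jog '[[10,[0,0.01,0.3],0],[10,[0,0,0.4],0],[10,[0,0,0.2],0],[10,[0,0,0.1],0],[10,[0,0,0.06],0],[10,[0,0,0],0],[10,[0,0,0],0]]'
python3 -m jog '[[10,[0.2,0,0],0],[10,[0.3,0,0],0],[10,[0.3,0,0],0],[10,[0.3,0,0],0],[10,[0.3,0,0],0],[10,[0.2,0,0],0],[10,[0,0,0],0],[10,[0,0,0],0],[10,[0,0,0],0]]'
python3 - <<'E'
from h import *
togo(583.5-95*.9596,136+95*.2815,27,-.285)
im=camera("top");a=cv2.resize(im[140:260,210:310],(400,480),interpolation=2)
im=camera("side");b=cv2.resize(im[160:260,230:360],(390,300),interpolation=2);b=cv2.copyMakeBorder(b,0,180,0,0,0)
cv2.imwrite("pics/s3.png",np.hstack([a,b])[:,:,::-1])
E
```

```text
clock: 10.2
eef_pos: [380.4, 196.0, 28.4]
eef_rot: [-3.141, -0.001, -0.286]
wrist_force: [-0.4, -0.7, -4.9]
finger_gap: 17.0
finger_force: 35.0
clock: 11.1
eef_pos: [456.4, 173.3, 27.9]
eef_rot: [3.141, 0.0, -0.286]
wrist_force: [-0.1, -0.1, -4.4]
finger_gap: 17.5
finger_force: 35.0
units [0.749 0.001 0.017] twist cw-about-toolz -0.0002 clk 11.1 F [-0.1 -0.1 -4.4] M [0.   0.08 0.03] gap 17.5 pos [456.4 173.3  27.9] yaw -0.286 j [0.29 0.4  1.85 0.   0.89 2.14]
```

View pics/s3.png

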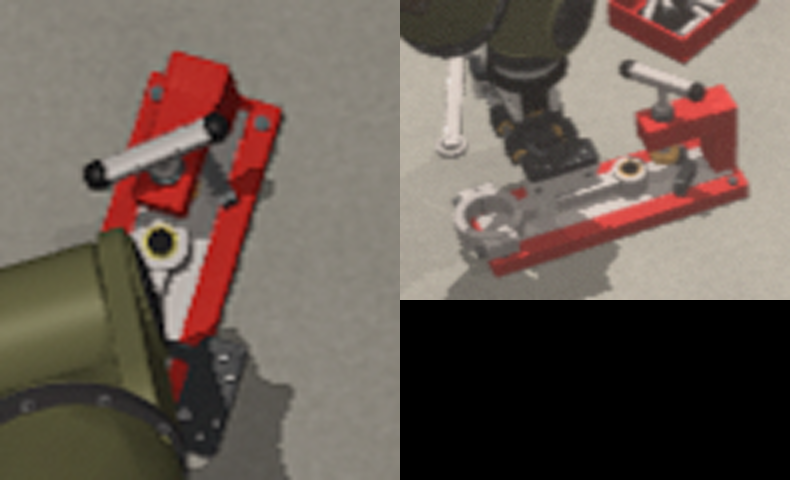

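The rod lies in line over the bed, its eye at (160,240) in the top crop, just short of the overhead arm. I'll slide it in gently.

```bash
python3 -m jog '[[10,[0.05,0,0.01],0],[10,[0.1,0,0.01],0],[10,[0.1,0,0],0],[10,[0.1,0,0],0],[10,[0.1,0,0],0],[10,[0.08,0,0],0],[10,[0.04,0,0],0],[10,[0,0,0],0],[10,[0,0,0],0]]' 20
python3 -m jog '[[10,[0.02,0,0],0],[10,[0.02,0,0],0],[10,[0.02,0,0],0],[10,[0,0,0],0],[10,[0,0,0],0]]'
python3 -c "
from h import *
togo(583.5-95*.9596,136+95*.2815,27,-.285)"
```

```text
clock: 12.1
eef_pos: [484.1, 165.3, 26.9]
eef_rot: [3.141, 0.0, -0.286]
wrist_force: [0.7, 0.2, -5.6]
finger_gap: 18.0
finger_force: 20.0
clock: 12.6
eef_pos: [487.1, 164.4, 26.9]
eef_rot: [3.142, 0.0, -0.286]
wrist_force: [0.9, -0.2, -5.8]
finger_gap: 17.7
finger_force: 20.0
units [ 0.11   0.002 -0.001] twist cw-about-toolz -0.0003 clk 12.6 F [ 0.9 -0.2 -5.8] M [0.01 0.18 0.02] gap 17.7 pos [487.1 164.4  26.9] yaw -0.286 j [0.25 0.45 1.78 0.   0.91 2.11]
```

```bash
python3 -m jog '[[10,[0.02,0,0.01],0],[10,[0.02,0,0],0],[10,[0.02,0,0],0],[10,[0,0,0],0],[10,[0,0,0],0]]' 
python3 -m jog '[[10,[0.01,0,0],0],[10,[0.01,0,0],0],[10,[0,0,0],0],[10,[0,0,0],0]]'
python3 -m jog '[[10,[0.01,0,0],0],[10,[0.01,0,0],0],[10,[0,0,0],0],[10,[0,0,0],0]]'
python3 -c "
from h import *
togo(583.5-95*.9596,136+95*.2815,27,-.285)"
```

```text
clock: 13.1
eef_pos: [490.0, 163.5, 26.4]
eef_rot: [3.142, 0.0, -0.286]
wrist_force: [-0.0, 0.2, -5.9]
finger_gap: 17.6
finger_force: 20.0
clock: 13.5
eef_pos: [490.9, 163.3, 26.4]
eef_rot: [-3.142, -0.0, -0.286]
wrist_force: [0.4, 0.2, -5.6]
finger_gap: 17.8
finger_force: 20.0
clock: 13.9
eef_pos: [491.9, 163.0, 26.4]
eef_rot: [3.142, 0.0, -0.286]
wrist_force: [0.2, -0.3, -5.7]
finger_gap: 16.8
finger_force: 20.0
units [ 0.01   0.002 -0.011] twist cw-about-toolz -0.0003 clk 13.9 F [ 0.2 -0.3 -5.7] M [ 0.   0.1 -0. ] gap 16.8 pos [491.9 163.   26.4] yaw -0.286 j [ 0.25  0.46  1.77 -0.    0.92  2.11]
```

No contact yet. I'll continue in 0.5 mm steps until force shows.

```bash
python3 -m jog '[[10,[0.01,0,0],0],[10,[0.01,0,0],0],[10,[0,0,0],0]]'
python3 -m jog '[[10,[0.01,0,0],0],[10,[0.01,0,0],0],[10,[0,0,0],0]]'
python3 -m jog '[[10,[0.01,0,0],0],[10,[0,0,0],0]]'
```

```text
clock: 14.2
eef_pos: [492.4, 162.7, 26.3]
eef_rot: [3.141, 0.001, -0.286]
wrist_force: [-4.9, 1.3, -2.6]
finger_gap: 18.1
finger_force: 20.0
clock: 14.5
eef_pos: [492.4, 162.7, 26.3]
eef_rot: [3.141, 0.003, -0.286]
wrist_force: [-10.9, 2.0, 2.2]
finger_gap: 17.8
finger_force: 20.0
clock: 14.7
eef_pos: [492.4, 162.7, 26.2]
eef_rot: [3.14, 0.004, -0.286]
wrist_force: [-15.3, 3.4, 5.6]
finger_gap: 18.1
finger_force: 20.0
```

Contact at 15 N with the pose as predicted: the rod is home. I'll ease the push, settle it and release.

```bash
python3 -m jog '[[10,[-0.015,0,0.006],0],[10,[0,0,0],0],[10,[0,0,0],0]]'
python3 -m jog '[[24,[0,0,0],0],[45,[0,0,0],0],[45,[0,0,0],0],[45,[0,0,0],0],[45,[0,0,0],0]]'
python3 -m jog '[[45,[0,0,-0.2],0],[45,[-0.2,0,-0.6],0],[45,[-0.4,0,-0.8],0],[45,[-0.2,0,-0.8],0],[45,[0,0,-0.8],0],[45,[0,0,-0.8],0],[45,[0,0,0],0]]'
python3 - <<'E'
from h import *
togo(583.5,136,225,1.955)
im=camera("top");a=cv2.resize(im[140:280,205:305],(400,560),interpolation=2)
im=camera("side");b=cv2.resize(im[160:260,230:360],(390,300),interpolation=2);b=cv2.copyMakeBorder(b,0,260,0,0,0)
cv2.imwrite("pics/s4.png",np.hstack([a,b])[:,:,::-1])
E
```

```text
clock: 15.0
eef_pos: [492.4, 162.7, 26.2]
eef_rot: [3.141, 0.003, -0.286]
wrist_force: [-11.2, 1.2, 5.0]
finger_gap: 17.9
finger_force: 20.0
clock: 15.5
eef_pos: [493.7, 162.5, 26.2]
eef_rot: [-3.141, -0.0, -0.286]
wrist_force: [0.5, -0.5, -0.4]
finger_gap: 44.4
finger_force: 0.0
clock: 16.2
eef_pos: [456.7, 174.3, 232.1]
eef_rot: [-3.137, -0.008, -0.286]
wrist_force: [0.5, 0.4, -1.2]
finger_gap: 44.9
finger_force: 0.0
units [2.648 0.02  0.142] twist cw-about-toolz -0.7133 clk 16.2 F [ 0.5  0.4 -1.2] M [0.04 0.13 0.02] gap 44.9 pos [456.7 174.3 232.1] yaw -0.286 j [ 0.29  0.14  1.66 -0.    1.34  2.15]
```

View pics/s4.png

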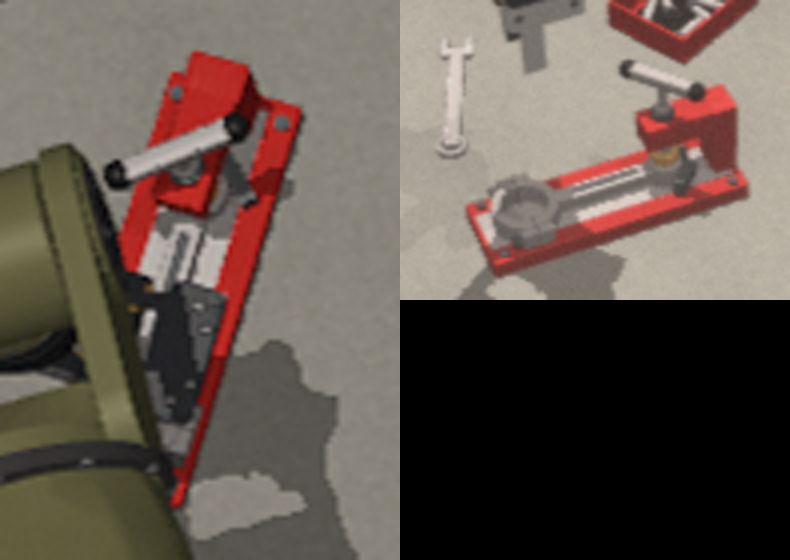

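The rod's beam runs straight under the arm with the eye beneath the foot (side crop (665,165)); the T-bar balls are at (118,175) and (235,126) in the top crop, so the bar's yaw is about 1.96. On to the handle.

```bash
python3 -m jog '[[45,[0.3,0,0],0],[45,[0.5,0,0],0],[45,[0.5,0,0],0],[45,[0.5,0,0],0],[45,[0.5,0.02,0],0],[45,[0.35,0,0],0],[45,[0,0,0],0]]'
python3 -m jog '[[45,[0,0,0],-0.0476],[45,[0,0,0],-0.0476],[45,[0,0,0],-0.0476],[45,[0,0,0],-0.0476],[45,[0,0,0],-0.0476],[45,[0,0,0],-0.0476],[45,[0,0,0],-0.0476],[45,[0,0,0],-0.0476],[45,[0,0,0],-0.0476],[45,[0,0,0],-0.0476],[45,[0,0,0],-0.0476],[45,[0,0,0],-0.0476],[45,[0,0,0],-0.0476],[45,[0,0,0],-0.0476],[45,[0,0,0],-0.0476],[45,[0,0,0],0],[45,[0,0,0],0]]'
python3 -c "
from h import *
togo(583.5,136,131.2,1.96)"
```

```text
clock: 17.0
eef_pos: [582.6, 134.6, 223.9]
eef_rot: [3.14, 0.003, -0.287]
wrist_force: [-0.6, -0.1, -0.7]
finger_gap: 45.4
finger_force: 0.0
clock: 18.7
eef_pos: [581.4, 135.6, 225.6]
eef_rot: [-3.141, -0.0, 1.953]
wrist_force: [-0.4, -0.2, -0.5]
finger_gap: 45.0
finger_force: 0.0
units [-0.009  0.041  1.889] twist cw-about-toolz -0.0023 clk 18.7 F [-0.4 -0.2 -0.5] M [-0.03  0.03 -0.  ] gap 45.0 pos [581.4 135.6 225.6] yaw 1.953 j [ 0.17  0.39  1.35  0.    1.4  -0.21]
```

```bash
python3 -m jog '[[45,[-0.01,0.04,0.5],0],[45,[0,0,0.6],0],[45,[0,0,0.5],0],[45,[0,0,0.29],0],[45,[0,0,0],0],[20,[0,0,0],0],[8,[0,0,0],0],[8,[0,0,0],0],[8,[0,0,0],0],[8,[0,0,0],0]]' 60
python3 -c "
from h import *
togo(583.5,136,131.2,1.96)"
```

```text
clock: 19.7
eef_pos: [583.9, 135.6, 132.3]
eef_rot: [-3.141, 0.0, 1.957]
wrist_force: [-4.8, -1.1, 5.1]
finger_gap: 13.1
finger_force: 60.0
units [ 0.01  -0.004  0.023] twist cw-about-toolz -0.001 clk 19.7 F [-4.8 -1.1  5.1] M [-0.28  0.92  0.01] gap 13.1 pos [583.9 135.6 132.3] yaw 1.957 j [ 0.17  0.47  1.46 -0.    1.21 -0.22]
```

```bash
for i in 1; do python3 -m jog '[[8,[0,0,0],0.03],[8,[0,0,0],0.03],[8,[0,0,0],0.03],[8,[0,0,0],0.03],[8,[0,0,0],0]]'; python3 -c "
from h import *
togo(583.5,136,131.2,1.96)"; done
python3 -m jog '[[8,[0,0,0],0.03],[8,[0,0,0],0.03],[8,[0,0,0],0.03],[8,[0,0,0],0.03],[8,[0,0,0],0]]'; python3 -c "
from h import *
togo(583.5,136,131.2,1.96)"
```

```text
clock: 20.2
eef_pos: [583.7, 135.5, 132.3]
eef_rot: [-3.141, 0.0, 1.577]
wrist_force: [-6.2, -2.7, 6.2]
finger_gap: 13.7
finger_force: 60.1
units [ 0.009 -0.005  0.022] twist cw-about-toolz -0.1219 clk 20.2 F [-6.2 -2.7  6.2] M [-0.45  1.12  0.3 ] gap 13.7 pos [583.7 135.5 132.3] yaw 1.577 j [ 0.17  0.47  1.46 -0.    1.21  0.16]
clock: 20.7
eef_pos: [583.6, 135.5, 132.3]
eef_rot: [-3.141, 0.001, 1.2]
wrist_force: [-7.2, -1.9, 6.5]
finger_gap: 13.6
finger_force: 60.1
units [ 0.008 -0.006  0.022] twist cw-about-toolz -0.2419 clk 20.7 F [-7.2 -1.9  6.5] M [-0.48  1.44  0.26] gap 13.6 pos [583.6 135.5 132.3] yaw 1.2 j [ 0.17  0.47  1.46 -0.    1.21  0.54]
```

```bash
cat >> h.py <<'E'
def mz(n=4):
    a=[]
    for _ in range(n):
        camera("side");a.append(read_state()["moment"][2])
    s=read_state();print("Mz",np.mean(a).round(3),"yaw",round(s["eef_rot"][2],3),"F",s["wrist_force"].round(1),"clk",round(s["clock"],1),"j6",round(s["joints"][5],2))
E
python3 -c "from h import *;mz()"
python3 -m jog '[[8,[0,0,0],0.03],[8,[0,0,0],0.03],[8,[0,0,0],0.02]]'>/dev/null; python3 -c "from h import *;mz()"
python3 -m jog '[[8,[0,0,0],0.03],[8,[0,0,0],0.03],[8,[0,0,0],0.02]]'>/dev/null; python3 -c "from h import *;mz()"
```

```text
Mz 0.29 yaw 1.203 F [-6.6 -1.1  6.1] clk 20.9 j6 0.53
Mz 0.29 yaw 0.952 F [-7.1 -2.1  6.6] clk 21.4 j6 0.79
Mz 0.286 yaw 0.701 F [-8.5 -2.1  7.3] clk 21.9 j6 1.04
```

```bash
python3 -m jog '[[8,[0,0,0],0.02],[8,[0,0,0],0.02]]'>/dev/null; python3 -c "from h import *;mz()"
python3 -m jog '[[8,[0,0,0],0.02],[8,[0,0,0],0.02]]'>/dev/null; python3 -c "from h import *;mz()"
```

```text
Mz 0.303 yaw 0.575 F [-8.6 -1.4  6.8] clk 22.3 j6 1.16
Mz 0.286 yaw 0.449 F [-9.2 -2.3  7.9] clk 22.7 j6 1.29
```

```bash
python3 -m jog '[[8,[0,0,0],0.02],[8,[0,0,0],0.02]]'>/dev/null; python3 -c "from h import *;mz()"
python3 -m jog '[[8,[0,0,0],0.02],[8,[0,0,0],0.02]]'>/dev/null; python3 -c "from h import *;mz()"
```

```text
Mz 0.352 yaw 0.324 F [-9.1 -1.6  7.4] clk 23.1 j6 1.41
Mz 0.365 yaw 0.198 F [-9.  -1.1  7.3] clk 23.5 j6 1.54
```

```bash
python3 -m jog '[[8,[0,0,0],0.02],[8,[0,0,0],0.02]]'>/dev/null; python3 -c "from h import *;mz()"
```

```text
Mz 0.404 yaw 0.073 F [-9.  -1.3  7.1] clk 23.9 j6 1.67
```

```bash
python3 -m jog '[[8,[0,0,0],0.02],[8,[0,0,0],0.02]]'>/dev/null; python3 -c "from h import *;mz()"
```

```text
Mz 0.475 yaw -0.053 F [-9.8 -1.1  7.3] clk 24.3 j6 1.79
```

```bash
python3 -m jog '[[8,[0,0,0],0.02],[8,[0,0,0],0.01]]'>/dev/null; python3 -c "from h import *;mz()"
```

```text
Mz 0.511 yaw -0.147 F [-9.  -0.1  7.6] clk 24.7 j6 1.89
```

```bash
python3 -m jog '[[8,[0,0,0],0.02],[8,[0,0,0],0.02]]'>/dev/null; python3 -c "from h import *;mz(8)"
```

```text
Mz 0.51 yaw -0.273 F [-9.   0.6  7. ] clk 25.3 j6 2.01
```

```bash
python3 -c "from h import *;mz(8)"; python3 -m jog '[[8,[0,0,0],0.02]]'>/dev/null; python3 -c "
from h import *
mz(8)
im=camera('side');cv2.imwrite('pics/s5.png',cv2.resize(im[150:250,260:370],None,fx=5,fy=5,interpolation=2)[:,:,::-1])"
```

```text
Mz 0.509 yaw -0.273 F [-9.7 -1.   7.6] clk 25.7 j6 2.01
Mz 0.557 yaw -0.335 F [-8.7  0.1  6.8] clk 26.2 j6 2.07
```

View pics/s5.png

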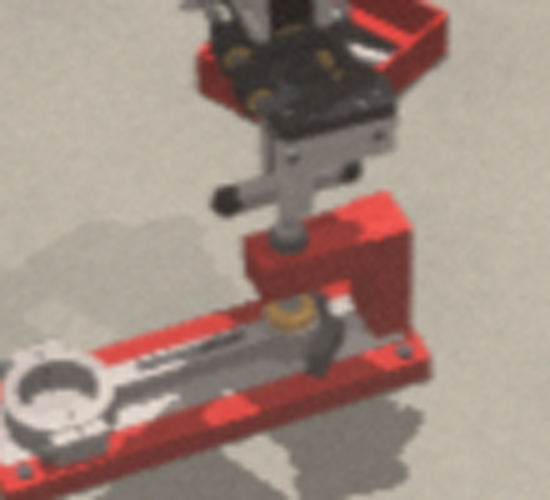

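The foot (290,313) sits on the rod's eye, the bar follows the tool, and the torque is about 0.27 Nm over free. I'll unwind the stem's spring, let go and rise.

```bash
python3 -m jog '[[8,[0,0,0],-0.03],[8,[0,0,0],-0.03],[8,[0,0,0],0],[45,[0,0,0],0],[45,[0,0,0],0],[45,[0,0,0],0],[45,[0,0,0],0]]'
python3 -m jog '[[45,[0,0,-0.3],0],[45,[0,0,-0.6],0],[45,[0,0,-0.6],0],[45,[0,0,-0.6],0],[45,[-0.5,0,-0.4],0],[45,[-0.6,0,0],0],[45,[-0.6,0,0],0],[45,[-0.6,0,0],0],[45,[-0.6,0,0],0],[45,[0,0,0],0],[45,[0,0,0],0],[45,[0,0,0],0],[45,[0,0,0],0]]'
python3 - <<'E'
from h import *
im=camera("top");a=cv2.resize(im[140:280,205:305],(400,560),interpolation=2)
im=camera("side");b=cv2.resize(im[160:260,230:360],(390,300),interpolation=2);b=cv2.copyMakeBorder(b,0,260,0,0,0)
cv2.imwrite("pics/s6.png",np.hstack([a,b])[:,:,::-1])
E
```

```text
clock: 26.95
eef_pos: [584.1, 135.7, 131.6]
eef_rot: [-3.142, -0.0, -0.148]
wrist_force: [0.7, 0.4, -0.4]
finger_gap: 41.8
finger_force: 0.0
clock: 28.25
eef_pos: [441.2, 156.9, 256.6]
eef_rot: [3.141, 0.0, -0.148]
wrist_force: [0.6, -0.7, 0.5]
finger_gap: 45.0
finger_force: 0.0
```

View pics/s6.png

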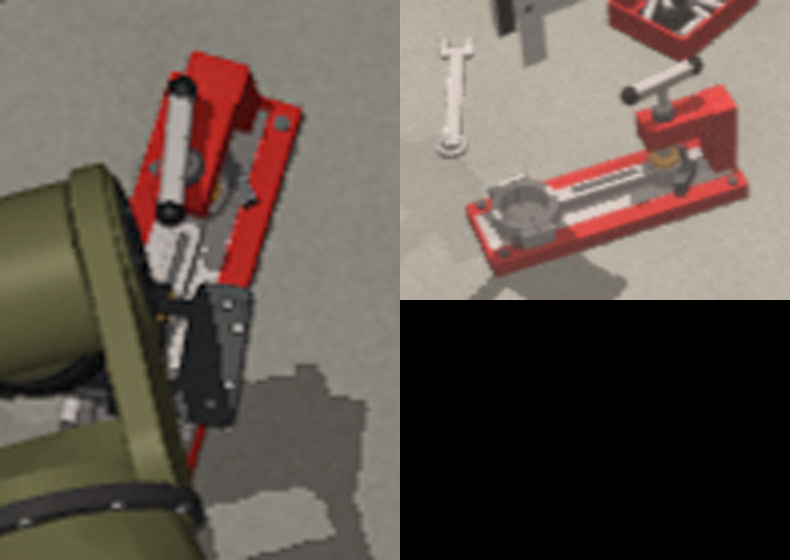

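The rod lies straight along the bed under the lowered foot (side crop (665,160)). The bar has sprung back and the gripper is clear.

```bash
python3 -c "from cell import *;print(sign_off())"
```

```text
the job is handed in; nothing more can be done
None
```

I handed the job in after about 28 s of robot time: the rod is home in the V, lying straight along the bed, and clamped at about 0.27 Nm over the free-running drag. The gripper is clear and nothing else on the bench was touched, but `sign_off` returned no verdict.

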